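Load three mounted specimens through the gate of a magazine

ROBOT

A 6-joint arm with a two-finger parallel gripper is mounted at the origin on a cart in front of the work surface, level with it; the furniture and walls round the work are solid. World frame = base frame: x ahead of the robot, y to its left, z up, the work surface at z = 0. Lengths are in m, angles in rad, forces in N, time in s.
With the tool pointing down it reaches from about 0.375 to 0.9 m from the base axis. Payload 3.1 kg.
Tool frame: the origin (TCP) lies at the very end of the fingers, on their centre line; the grasp point (between the pads) lies 19 mm behind it (tcp_to_grasp is the distance from the TCP to the grasp point, in m); z points along the fingers, y is the direction in which the jaws open and shut (so a half turn about z gives the same grasp; the last joint's range is limited). The gripper opens to 85 mm and grips with 20 to 120 N. Pads are 22 mm wide; open, the fingers measure 114 mm over their backs; the gripper's body (76 mm by 85 mm) begins 54 mm behind the grasp point. The pads swing forward as they close: fully open they stand 13 mm farther back than shut.
Start: joints at [1.133, 0.527, 1.433, -0, 1.181, -0.178], TCP at [0.16, 0.604, 0.231] pointing down, gripper open.
Joint ranges: [-3.08, 3.08], [-0.75, 2.2], [0.22, 2.44], [-1.43, 4.57], [0, 2.65], [-2.85, 2.85]. Speed limits (rad/s): [2.79, 2.79, 3.14, 3.14, 3.14, 3.14].

INTERFACE

Orientations are given as a unit quaternion [x, y, z, w].
In Python, from station import sense, snapshot, camera_info, sign_off, tcp_to_grasp gives the robot as it stands.
- The arm moves only by the shell command python3 -m inch 'ROWS' [FORCE]. ROWS is JSON, a list of rows, each a list of 3 entries, a list of its own where there are three numbers: the closure, from -1 (fully open) to 1 (shut), so that 0 is half open, then the shift along the tool's x, y, z normalised to -1 to 1, where 1 is 10 cm, then the turn, a rotation vector about the tool's x, y, z normalised to -1 to 1, where 1 is 360 degrees. In form: [[jaw, [dx, dy, dz], [ax, ay, az]], ...]. A call has 1 to 20 rows; each row is the pose to reach, as a shift and turn from the pose commanded when the call began, along the tool's axes at that moment, turning the shorter way round; what a row does not reach only later rows make up. A row lasts 1/10 s, in which the tool goes at most 50 mm and 8.59 degrees, less where a joint would pass 70% of its speed; a pose out of reach is approached as far as the arm can. A call with a number of a shift or a turn outside -1 to 1 is refused whole. A call with a gripper value outside its range is refused whole. The fingers move at their own pace and stop on an object; FORCE is the grip in N (left out, the last holds). Time passes only in rows, so rows that repeat a pose let the fingers close. It gives the time, the measured TCP pose, the force and the opening at its end, in the units of the state.
- sense(): the state, without advancing time (a new reading comes with each control period).
- snapshot(name): name is "scene" or "top" or "wrist"; returns (picture, depth): 400x640x3 uint8, blue, green, red; 400x640 float32, m along the optical axis (not along the pixel's ray), 0 where there is no reading.
- camera_info(name): a dict with "K" (3x3 intrinsics, pixels), "dist" ([k1, k2, p1, p2, k3] as OpenCV has them; the pictures are not rectified), "origin" and "orientation" of the camera in the world. Camera axes: x right, y down, z forward; pixel columns grow to the right and rows downward; lengths in m; the calibration is good to about 2 mm. A picture is of the moment at which its call begins: read the wrist's pose just before it. camera_info takes no time and is no camera call; for the wrist camera it gives the pose at the moment of the call.
- sign_off(): hands the job in, once; it reports no verdict.
The state is a dict: "t": time; "q": joint angles; "qd": joint speeds; "tau": joint torques, N m; "tcp_pos": TCP position; "tool_rot": TCP orientation; "force": force on the tool from outside, world axes, zero at the start; "ft_torque": the same for the moment, N m; "finger_gap": opening from 0.0 (shut) to 1.0 (fully open).
Only numpy, scipy, OpenCV 4.12 (cv2) and the standard library are available. Lean on these libraries where they do the work, as an engineer would, in place of code of your own. Each camera call takes 0.05 s, during which the arm holds its last target.

TASK

Load the hardness tester's magazine: push the three 30 mm mounted specimens (two tan, one black) with the fingertips across its loading table and through the narrow gate, one at a time, each until the brass spring catch has snapped shut behind it before the next one comes. Slide them flat on the bed and do not pinch, lift or tip them. Leave the larger green specimen, which is too wide for the gate, lying where it is on the loading table, and leave everything else on the worktop undisturbed.

Things in the scene. Friction and masses are not known exactly. Their poses are not given: they have to be found in the camera images.
- magazine: Magazine for 30 mm mounts, fixed on the worktop: smooth blue-grey bed 5 mm thick, bright aluminium rails, tops 13 mm above the worktop. Origin: gate centre at worktop height; x into the lane, y left of that, z up. Loading table: x -112 to 0 mm, side rims at y +/-83 mm, front edge open; funnel rails run straight from (-55, +/-86) mm to the round gate posts at (5, +/-23) mm.
- gate (a point): Centre of the 35 mm wide gate on the bed's top: magazine x = 0, y = 0, 5 mm above the worktop.
- lane_end (a point): Middle of the end stop's face on the bed's top: magazine x = 120, y = 0 mm. The straight lane from the gate to here is 35 mm wide (y -17.5 to 17.5 mm). Three 30 mm specimens fill the space past the catch in single file with 9 mm to spare; one pushed from behind pushes those ahead along.
- catch_tip (a point): Tip of the brass catch on its upper side. Shut, it lies at magazine x = 19, y = 4 mm and blocks the left part of the lane. The catch's top (11.5 mm above the worktop; its pivot's head 14.5 mm) and the rails are lower than any specimen, so fingertips 15 mm above the worktop pass over them and still push every specimen.
- catch (a joint): Spring catch in rad: a brass pawl 24 mm long, 4 mm thick, on an upright pin in the left gate post. 0 = shut, slanting into the lane; grows to at most 1.0 as it swings into a pocket in the left rail. A specimen pushed in opens it with about 1 N; it snaps shut once the specimen's centre is past x = 36 mm and holds it in. A finger in its way keeps it open.
- tan_low: Tan mounted specimen: a resin disc 30 mm across and 16 mm high lying flat, about 30 g, with a small metal face on top and a white tag on its side. Origin at the centre of its underside (5 mm above the worktop when it lies on the magazine's bed), z up.
- tan_high: Tan mounted specimen: a resin disc 30 mm across and 18 mm high lying flat, about 30 g, with a small metal face on top and a white tag on its side. Origin at the centre of its underside (5 mm above the worktop when it lies on the magazine's bed), z up.
- black_mount: Black mounted specimen: a resin disc 30 mm across and 20 mm high lying flat, about 30 g, with a small metal face on top and a white tag on its side. Origin at the centre of its underside (5 mm above the worktop when it lies on the magazine's bed), z up.
- green_mount: Green mounted specimen: a resin disc 38 mm across and 22 mm high lying flat, about 30 g, with a small metal face on top and a white tag on its side. Origin at the centre of its underside (5 mm above the worktop when it lies on the magazine's bed), z up. It does not fit the gate and stays on the loading table.
- beaker: Empty beaker, 55 mm across, 72 mm high. Bystander, not to be disturbed. Origin at the centre of its underside.
- jar: Square clear jar with a dark lid, 71 mm wide, 91 mm high. Bystander, not to be disturbed. Origin at the centre of its underside.
- timer: White kitchen-type timer with grey dial, 64 mm across, 47 mm high. Bystander, not to be disturbed. Origin at the centre of its underside.
- petri_dish: Petri dish with nuts in it, 84 mm across, 14 mm high. Bystander, not to be disturbed. Origin at the centre of its underside.
- tweezers: Steel tweezers, 137 mm long along their own y, 8 mm high. Bystander, not to be disturbed. Origin at the centre of its underside.
- sample_box: Blue sample box with clear lid, 73 x 99 mm, 30 mm high. Bystander, not to be disturbed. Origin at the centre of its underside.
- marker: Marker pen with red cap, 135 mm long along its own y, 14 mm high. Bystander, not to be disturbed. Origin at the centre of its underside.
Things that resemble listed ones, but are neither listed nor needed, are in the scene too. Of the things shaped like the black_mount, the black one is meant.

How it is judged:
By the outcome, as a careful person would: the job done as asked, in the order asked, and still so for the second after the job is handed in, with the robot touching nothing.
It also fails if it takes over 72 s, if anything falls off the work surface, if the arm or the gripper's body presses on something with over 40 N, if the wrist force passes 120 N, or if a joint passes its speed limit or range.

## Working session

There is one attempt and no reset: what is moved stays moved. The work goes in short steps, Python scripts to look and compute and a shell command to move; the robot and the scene stay as the last step left them, time stands still between calls to the robot, and variables do not carry over. Pictures are saved under pics/ and viewed, and the job is handed in when it is done.

```bash
ls; mkdir -p pics; python3 - <<'E'
from station import *
import cv2,json
s=sense();print(s)
print(tcp_to_grasp if not callable(tcp_to_grasp) else tcp_to_grasp())
for n in ["scene","top"]:
    p,d=snapshot(n);cv2.imwrite(f"pics/{n}0.png",p)
    import numpy as np
    np.save(f"pics/{n}0.npy",d)
    print(n,camera_info(n))
E
```

```text
pics
{'t': 0.0, 'q': array([ 1.13351440e+00,  5.28471515e-01,  1.43391181e+00,  1.52576730e-05,
        1.18137323e+00, -1.78531387e-01]), 'qd': array([ 0.00056966,  0.00120822, -0.00031199, -0.00098063,  0.00172518,
        0.00028778]), 'tau': array([ 5.10719565e-04, -4.42349374e+01, -1.78026938e+01, -3.11799758e-04,
        8.32880556e-03, -1.52865283e-05]), 'tcp_pos': array([0.1596001 , 0.60354128, 0.2303273 ]), 'tool_rot': array([ 1.29017463e-01,  9.91641731e-01, -1.02892531e-03, -3.34622422e-04]), 'force': array([0.51040431, 0.33947286, 0.47467929]), 'ft_torque': array([-0.00774345,  0.0013982 , -0.00511728]), 'finger_gap': 1.0007866819438396}
0.0187
scene {'K': array([[479.28611632,   0.        , 325.22645147],
       [  0.        , 479.28611632, 196.99079586],
       [  0.        ,   0.        ,   1.        ]]), 'dist': array([-0.01719561,  0.        ,  0.        ,  0.        ,  0.        ]), 'origin': array([ 0.12397347, -0.85832958,  1.05024332]), 'orientation': array([ 0.90306892, -0.24685553,  0.09307137, -0.33891975])}
top {'K': array([[405.36081579,   0.        , 319.70391427],
       [  0.        , 405.36081579, 196.88064305],
       [  0.        ,   0.        ,   1.        ]]), 'dist': array([-0.05501443,  0.        ,  0.        ,  0.        ,  0.        ]), 'origin': array([ 0.33717651, -0.07115231,  1.25136848]), 'orientation': array([-0.65920544,  0.74458364, -0.07748233,  0.07099215])}
```

View pics/top0.png

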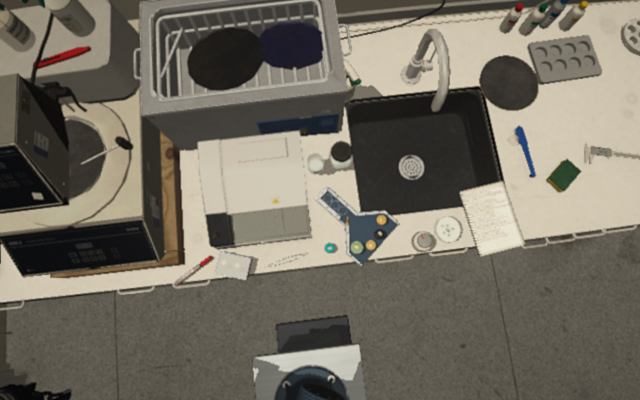

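View pics/scene0.png

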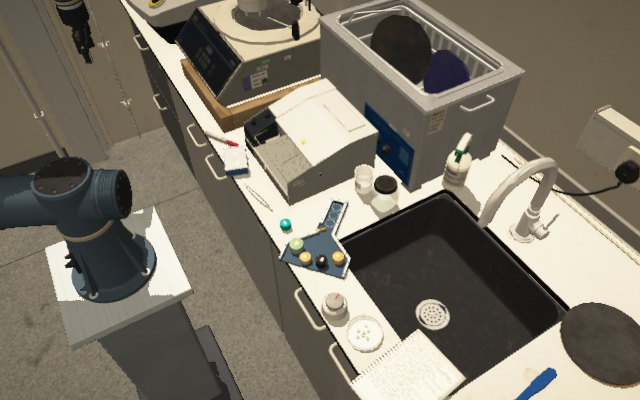

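```bash
cat > h.py <<'E'
import numpy as np,cv2
from scipy.spatial.transform import Rotation as R
from station import *
def ray(info,px):
    K,dist=info["K"],info["dist"]
    u=cv2.undistortPoints(np.array([[px]],float),K,dist)[0,0]
    return R.from_quat(info["orientation"]).apply([u[0],u[1],1.0])
def at_z(info,px,z):
    r=ray(info,px);o=np.array(info["origin"]);return o+r*(z-o[2])/r[2]
def proj(info,P):
    P=np.atleast_2d(np.array(P,float))
    Rm=R.from_quat(info["orientation"]).as_matrix()
    rv=cv2.Rodrigues(Rm.T)[0];t=-Rm.T@np.array(info["origin"])
    return cv2.projectPoints(P,rv,t,info["K"],info["dist"])[0][:,0]
E
python3 - <<'E'
import cv2
p=cv2.imread("pics/top0.png");c=p[180:270,290:410];cv2.imwrite("pics/topc.png",cv2.resize(c,None,fx=6.6,fy=6.6,interpolation=cv2.INTER_CUBIC))
p=cv2.imread("pics/scene0.png");c=p[190:285,265:365];cv2.imwrite("pics/scenec.png",cv2.resize(c,None,fx=6,fy=6,interpolation=cv2.INTER_CUBIC))
E
```

```text
(no output)
```

View pics/topc.png

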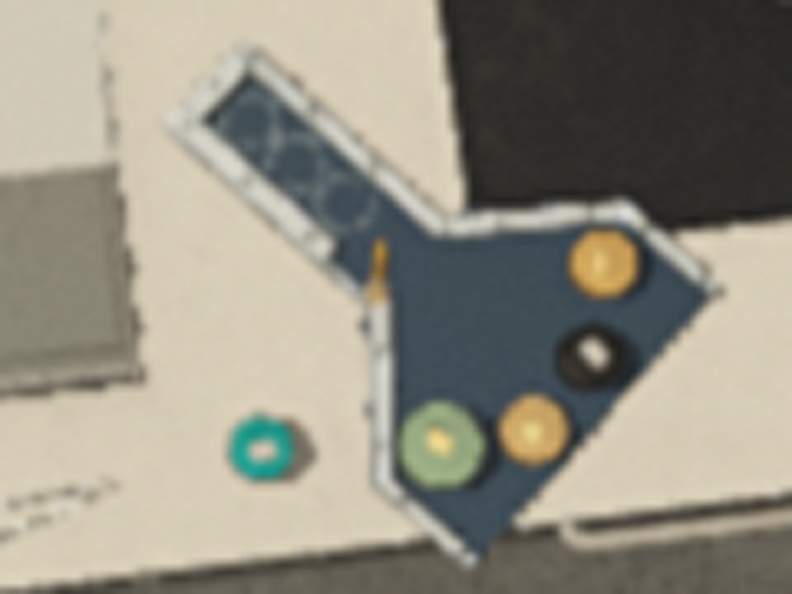

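View pics/scenec.png

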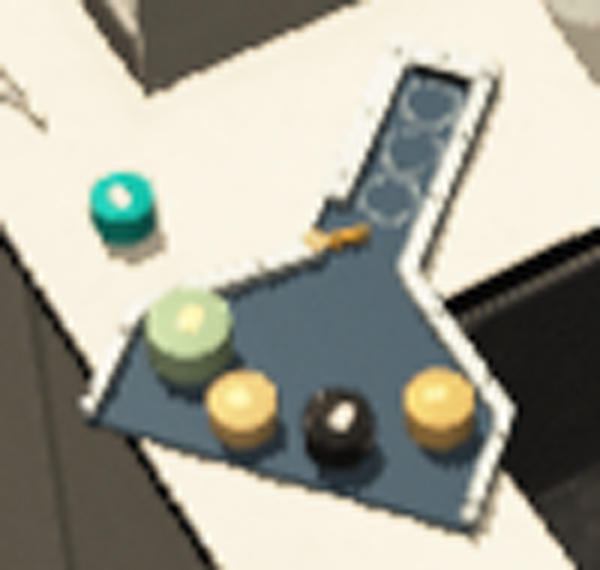

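```bash
cat > fit.py <<'E'
from h import *
from scipy.optimize import least_squares
def fit(info,pts2d,ptsm,w=None):
    pts2d=np.array(pts2d,float);ptsm=np.array(ptsm,float)
    def W(p):
        c,s=np.cos(p[2]),np.sin(p[2])
        return np.c_[p[0]+c*ptsm[:,0]-s*ptsm[:,1],p[1]+s*ptsm[:,0]+c*ptsm[:,1],ptsm[:,2]]
    g=[at_z(info,a,m[2])[:2] for a,m in zip(pts2d,ptsm)]
    best=None
    for th in np.arange(0,6.3,0.7):
        r=least_squares(lambda p:(W(p)[:,:2]-g).ravel()*1000,[g[0][0],g[0][1],th])
        if best is None or r.cost<best.cost: best=r
    return best.x,best.fun.reshape(-1,2)
def tomag(p,P):
    d=np.array(P)[:2]-p[:2];c,s=np.cos(p[2]),np.sin(p[2])
    return np.array([c*d[0]+s*d[1],-s*d[0]+c*d[1]])
def toworld(p,m):
    c,s=np.cos(p[2]),np.sin(p[2]);return np.array([p[0]+c*m[0]-s*m[1],p[1]+s*m[0]+c*m[1]])
E
python3 - <<'E'
from fit import *
i=camera_info("top")
f=lambda c:(np.array(c)+.5)/6.6-.5+[290,180]
# inside corners bed-level; mag: left = +y
pts={ 'endR':((250,80),(.120,-.0175,.005)),'endL':((207,118),(.120,.0175,.005)),
 'gateR':((432,235),(.005,-.019,.009)),'frontL':((475,560),(-.112,.086,.009)),'frontR':((714,290),(-.112,-.086,.009)),
 'elbL':((383,482),(-.055,.086,.009)),'elbR':((627,205),(-.055,-.086,.013))}
p,r=fit(i,[f(v[0]) for v in pts.values()],[v[1] for v in pts.values()])
print(p);print(dict(zip(pts,r.round(1))))
for n,c,h in [('tanA',(605,263),.022),('black',(596,355),.025),('tanB',(535,430),.022),('green',(441,443),.027),('teal',(262,448),.018)]:
    P=at_z(i,f(c),h);print(n,P.round(4),(tomag(p,P)*1000).round(1))
w=camera_info("wrist");s=sense();print(w)
T=R.from_quat(s['tool_rot']);print(T.inv().apply(w['origin']-s['tcp_pos']),(T.inv()*R.from_quat(w['orientation'])).as_matrix().round(3))
print(T.as_matrix().round(3))
E
```

```text
[ 0.51688156 -0.19135486  0.71061163]
{'endR': array([ 3.5, -1.1]), 'endL': array([-3.4,  2.7]), 'gateR': array([ 2.8, -1.8]), 'frontL': array([-2.1,  0.2]), 'frontR': array([-0.1, -1.1]), 'elbL': array([0.6, 0.2]), 'elbR': array([-1.3,  0.9])}
tanA [ 0.5054 -0.2774  0.022 ] [-64.8 -57.7]
black [ 0.4631 -0.2663  0.025 ] [-89.6 -21.7]
tanB [ 0.4327 -0.2337  0.022 ] [-91.5  22.8]
green [ 0.4317 -0.1896  0.027 ] [-63.4  56.9]
teal [ 0.4401 -0.1085  0.018 ] [ -4.1 112.9]
{'K': array([[321.33802826,   0.        , 324.67626807],
       [  0.        , 321.33802826, 204.20905644],
       [  0.        ,   0.        ,   1.        ]]), 'dist': array([-0.04822539,  0.        ,  0.        ,  0.        ,  0.        ]), 'origin': array([0.08534799, 0.6233636 , 0.37292408]), 'orientation': array([0.78332621, 0.60302643, 0.09123171, 0.12014965])}
[ 0.07690792 -0.0001926  -0.14245402] [[-0.    -0.954 -0.299]
 [ 1.    -0.    -0.   ]
 [ 0.    -0.299  0.954]]
[[-0.967  0.256 -0.001]
 [ 0.256  0.967 -0.002]
 [ 0.    -0.002 -1.   ]]
```

```bash
python3 - <<'E'
from h import *
H=None
acc={}
for n in ["top","scene"]:
    i=camera_info(n);d=np.load(f"pics/{n}0.npy")
    v,u=np.mgrid[0:400,0:640]
    un=cv2.undistortPoints(np.c_[u.ravel(),v.ravel()].astype(float)[:,None],i["K"],i["dist"])[:,0]
    P=R.from_quat(i["orientation"]).apply(np.c_[un,np.ones(len(un))]*d.reshape(-1,1))+i["origin"]
    ok=d.ravel()>0;P=P[ok]
    acc[n]=P
P=np.r_[acc['top'],acc['scene']]
xs=np.arange(.2,.9,.04);ys=np.arange(.72,-.6,-.04)
print('      '+' '.join(f'{y:4.2f}'[:5].rjust(4) for y in ys))
for x in xs[::-1]:
    row=[]
    for y in ys:
        m=(abs(P[:,0]-x)<.02)&(abs(P[:,1]-y)<.02)&(P[:,2]<.6)
        row.append(f'{int(1000*np.percentile(P[m,2],98)):4d}' if m.sum()>0 else '   .')
    print(f'{x:.2f}',' '.join(row))
E
```

```text
0.72 0.68 0.64 0.60 0.56 0.52 0.48 0.44 0.40 0.36 0.32 0.28 0.24 0.20 0.16 0.12 0.08 0.04 -0.00 -0.04 -0.08 -0.12 -0.16 -0.20 -0.24 -0.28 -0.32 -0.36 -0.40 -0.44 -0.48 -0.52 -0.56
0.88    .    .    .  243  393  451  367  228  223  217  319  334  334    .    .    .    .    .    .    .    .    .  324  317  182 -189 -190 -190 -188  322  319 -190 -190
0.84    .    .  229  245  229  454  358  234  222  215  320  323  322  322  322  322  322  322  323  323  324  323  324  317  -15 -190 -193 -194 -193  316  312 -193 -193
0.80    .  228  230  230  229  547  547  236  229  214  318  317  318  318  318  318  318  317  317  317  317  318  318  317   -6 -191 -193 -195 -195  295  290 -196 -195
0.76    .    .  231  231  230  546  546  254  276  214   65    3  169  169  170  170  170  171  171  170  164    6   94   93  -13 -191 -193 -195 -198  230  198 -198 -195
0.72    .    .  225  230  296  544  544  248  231  214   64    6  170  170  170  171  172  172  171  170  158   74   95   95  -13 -191 -193 -195 -197 -200 -200 -197 -195
0.68  238  238  232  252  310  543  543  237  229  214   65    3  169 
[... 1439 characters left out ...]
  -86  -82  -81   16
0.32 -887 -887 -885 -884 -886 -885 -886 -886 -888 -887 -886 -886 -885 -886 -886 -888 -886 -886 -885 -888 -889 -888 -889 -889 -888 -883 -888 -884 -890 -887 -886 -888 -887
0.28 -888 -887 -888 -886 -889 -886 -887 -887 -887 -884 -886 -887 -886 -888 -886 -886 -889 -889 -888 -888 -889 -888 -887 -890 -888 -889 -884 -889 -890 -888 -887 -884 -888
0.24 -887 -886 -886 -886 -885 -886 -888 -886 -887 -888 -886 -888 -888 -886 -890 -886 -888 -890 -889 -888 -887 -889 -886 -886 -886 -887 -889 -885 -888 -892 -888 -888 -887
0.20 -886  326  322  425  434 -887 -888 -887 -885 -887 -888 -888 -885 -890 -886 -887 -888 -888 -885 -887 -887 -888 -890 -887 -888 -890 -886 -886 -883 -886 -888 -884 -887
```

```bash
cat > go.py <<'E'
import sys
from fit import *
# usage go.py x y z headingdeg : prints normalised shift/turn in tool axes now
def go(x,y,z,hd=None,quiet=False):
    s=sense();T=R.from_quat(s['tool_rot'])
    d=T.inv().apply(np.array([x,y,z])-s['tcp_pos'])/.1
    if hd is None: rv=np.zeros(3)
    else:
        h=np.radians(hd)
        G=R.from_matrix(np.array([[np.cos(h),np.sin(h),0],[np.sin(h),-np.cos(h),0],[0,0,-1]]))
        rv=(T.inv()*G).as_rotvec()/(2*np.pi)
    m=abs(d).max()
    print('t',round(s['t'],2),'at',s['tcp_pos'].round(4),'shift',d.round(3),'turn',rv.round(4),'x%.2f'%m if m>1 else '', (d/m).round(3) if m>1 else '')
if __name__=="__main__":
    a=[float(v) for v in sys.argv[1:]];go(*a)
E
python3 go.py .33 .40 .25 40.7; python3 go.py .43 .15 .25 40.7
```

```text
t 0.1 at [0.1596 0.6036 0.2304] shift [-2.168 -1.533 -0.193] turn [-2.000e-04  3.000e-04  3.458e-01] x2.17 [-1.    -0.707 -0.089]
t 0.1 at [0.1596 0.6036 0.2304] shift [-3.774 -3.694 -0.19 ] turn [-2.000e-04  3.000e-04  3.458e-01] x3.77 [-1.    -0.979 -0.05 ]
```

```bash
python3 -m inch '[[-1,[-0.5,-0.35,-0.1],[0,0,0.02]],[-1,[-1,-0.7,-0.2],[0,0,0.04]],[-1,[-1,-0.7,-0.2],[0,0,0.06]],[-1,[-1,-0.7,-0.2],[0,0,0.08]]]'; python3 go.py .33 .40 .25 40.7;python3 go.py .43 .15 .25 40.7
```

```text
t: 0.5
tcp_pos: [0.2407, 0.5085, 0.2516]
tool_rot: [0.376, 0.927, -0.0, 0.0]
force: [0.9, 0.5, 0.5]
finger_gap: 1.003
t 0.5 at [0.2407 0.5085 0.2516] shift [-1.396 -0.157  0.018] turn [1.000e-04 2.000e-04 2.643e-01] x1.40 [-1.    -0.112  0.013]
t 0.5 at [0.2407 0.5085 0.2516] shift [-3.855 -1.254  0.021] turn [1.000e-04 2.000e-04 2.643e-01] x3.86 [-1.    -0.325  0.005]
```

```bash
python3 -m inch '[[-1,[-0.5,-0.1,0],[0,0,0.02]],[-1,[-1,-0.25,0],[0,0,0.04]],[-1,[-1,-0.25,0],[0,0,0.06]]]'; python3 go.py .43 .15 .25 40.7
```

```text
t: 0.8
tcp_pos: [0.2954, 0.4195, 0.2507]
tool_rot: [0.543, 0.84, -0.002, 0.001]
force: [-0.6, 0.2, -0.5]
finger_gap: 0.997
t 0.8 at [0.2954 0.4195 0.2507] shift [-3.01   0.122  0.016] turn [-0.      0.0006  0.2042] x3.01 [-1.     0.041  0.005]
```

```bash
python3 -m inch '[[-1,[-0.5,0,0],[0,0,0.02]],[-1,[-1,0.05,0],[0,0,0.04]],[-1,[-1,0.05,0],[0,0,0.06]]]'; python3 go.py .43 .15 .25 40.7
```

```text
t: 1.1
tcp_pos: [0.3425, 0.3308, 0.251]
tool_rot: [0.691, 0.722, -0.001, 0.001]
force: [-0.4, -0.3, 0.5]
finger_gap: 0.997
t 1.1 at [0.3425 0.3308 0.251 ] shift [-1.845  0.794  0.014] turn [0.0002 0.0004 0.1439] x1.84 [-1.     0.431  0.008]
```

```bash
python3 -m inch '[[-1,[-0.5,0.3,0],[0,0,0.02]],[-1,[-1,0.6,0],[0,0,0.04]],[-1,[-1,0.6,0],[0,0,0.06]]]'; python3 go.py .43 .05 .25 40.7
```

```text
t: 1.4
tcp_pos: [0.4078, 0.2357, 0.2512]
tool_rot: [0.814, 0.581, 0.0, 0.001]
force: [-0.2, 0.1, -0.1]
finger_gap: 1.0
t 1.4 at [0.4078 0.2357 0.2512] shift [-1.685  0.811  0.014] turn [0.0002 0.     0.0844] x1.69 [-1.     0.481  0.009]
```

```bash
python3 -m inch '[[-1,[-0.5,0.25,0],[0,0,0.02]],[-1,[-1,0.5,0],[0,0,0.04]],[-1,[-1,0.5,0],[0,0,0.06]]]'; python3 go.py .42 -.10 .22 40.7
```

```text
t: 1.7
tcp_pos: [0.422, 0.1241, 0.2511]
tool_rot: [0.908, 0.418, -0.001, 0.001]
force: [-0.1, -0.8, 0.3]
finger_gap: 1.001
t 1.7 at [0.422  0.1241 0.2511] shift [-1.715  1.443  0.314] turn [0.0001 0.0002 0.0242] x1.71 [-1.     0.842  0.183]
```

```bash
python3 -m inch '[[-1,[-0.5,0.45,0],[0,0,0.015]],[-1,[-1,0.85,0],[0,0,0.0242]],[-1,[-1,0.85,0],[0,0,0.0242]],[-1,[-1,0.85,0],[0,0,0.0242]]]'; python3 go.py .52 -.17 .21 40.7
```

```text
t: 2.1
tcp_pos: [0.4227, -0.0067, 0.2512]
tool_rot: [0.937, 0.35, -0.0, 0.001]
force: [-0.1, -0.1, 0.1]
finger_gap: 1.0
t 2.1 at [ 0.4227 -0.0067  0.2512] shift [-0.335  1.871  0.415] turn [0.0002 0.0001 0.0007] x1.87 [-0.179  1.     0.222]
```

```bash
python3 -m inch '[[0.6,[-0.15,0.5,0],[0,0,0]],[0.6,[-0.17,1,0],[0,0,0]],[0.6,[-0.17,1,0.1],[0,0,0]]]' 20; python3 go.py .52 -.17 .21 40.7
```

```text
t: 2.4
tcp_pos: [0.4811, -0.0943, 0.2426]
tool_rot: [0.936, 0.351, 0.003, 0.004]
force: [-0.0, -0.1, 0.5]
finger_gap: 0.514
t 2.4 at [ 0.4811 -0.0943  0.2426] shift [-0.206  0.823  0.333] turn [ 0.0015 -0.0006  0.001 ]
```

```bash
python3 -m inch '[[0.6,[-0.1,0.5,0.2],[0,0,0]],[0.6,[-0.16,0.88,0.3],[0,0,0]],[0.6,[-0.16,0.88,0.3],[0,0,0]],[0.6,[-0.16,0.88,0.3],[0,0,0]]]'; python3 - <<'E'
from fit import *
import json
s=sense();i=camera_info("wrist");p,d=snapshot("wrist");cv2.imwrite("pics/w1.png",p);np.save("pics/w1.npy",d)
import pickle;pickle.dump(i,open("pics/w1.pkl","wb"))
print(s['t'],s['tcp_pos'],s['finger_gap'],abs(s['qd']).max())
E
```

```text
t: 2.8
tcp_pos: [0.5209, -0.1654, 0.2101]
tool_rot: [0.936, 0.352, -0.001, -0.001]
force: [-0.2, 0.6, 0.6]
finger_gap: 0.197
2.8 [ 0.52089171 -0.16544521  0.2100969 ] 0.19748900566494876 0.0360129528425486
```

View pics/w1.png

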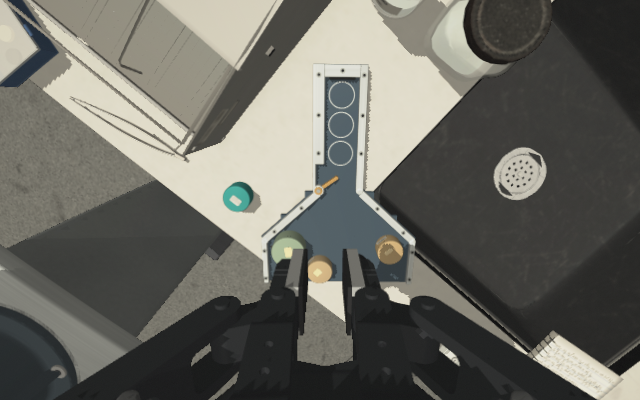

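```bash
python3 - <<'E'
import cv2
p=cv2.imread("pics/w1.png");c=p[55:290,250:430];cv2.imwrite("pics/w1c.png",cv2.resize(c,None,fx=2.5,fy=2.5,interpolation=cv2.INTER_CUBIC))
E
python3 go.py .418 -.276 .17 40.7
```

```text
t 2.85 at [ 0.5205 -0.1647  0.2106] shift [-1.504  0.161  0.406] turn [-0.0005  0.0001  0.0016] x1.50 [-1.     0.107  0.27 ]
```

View pics/w1c.png

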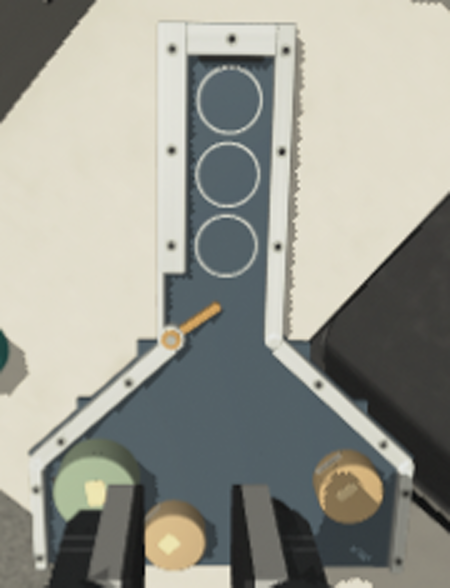

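```bash
python3 -m inch '[[0.6,[-0.5,0.05,0],[0,0,0.0015]],[0.6,[-1,0.16,0],[0,0,0.0015]],[0.6,[-1,0.16,0],[0,0,0.0015]]]'; python3 go.py .418 -.276 .17 40.7
```

```text
t: 3.15
tcp_pos: [0.454, -0.246, 0.2119]
tool_rot: [0.938, 0.346, -0.001, 0.0]
force: [1.0, 0.6, -0.6]
finger_gap: 0.2
t 3.15 at [ 0.454  -0.246   0.2119] shift [-0.468 -0.006  0.419] turn [-0.      0.0003 -0.0005]
```

```bash
python3 -m inch '[[0.6,[-0.45,0,0.2],[0,0,0]],[0.6,[-0.45,0,0.2],[0,0,0]],[0.6,[-0.45,0,0.2],[0,0,0]]]'; python3 - <<'E'
from fit import *
import pickle
s=sense();i=camera_info("wrist");p,d=snapshot("wrist");cv2.imwrite("pics/w2.png",p)
pickle.dump(i,open("pics/w2.pkl","wb"))
print(s['t'],s['tcp_pos'],s['finger_gap'],abs(s['qd']).max())
E
```

```text
t: 3.45
tcp_pos: [0.4223, -0.2722, 0.1915]
tool_rot: [0.938, 0.347, 0.0, -0.001]
force: [-0.2, -0.2, -0.4]
finger_gap: 0.204
3.45 [ 0.42225437 -0.2722059   0.19147875] 0.20428740691065533 0.02943754651642442
```

View pics/w2.png

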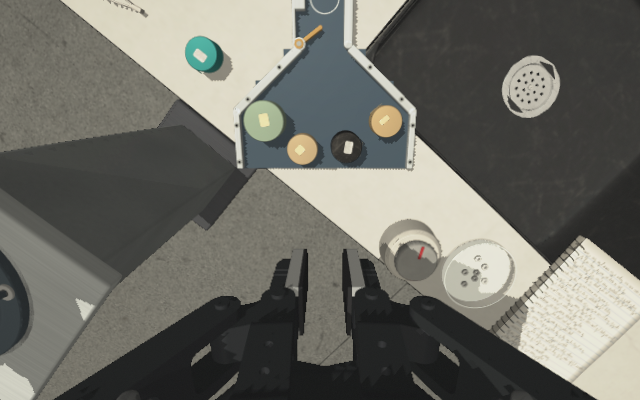

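```bash
python3 - <<'E'
import cv2
p=cv2.imread("pics/w2.png");c=p[0:180,225:425];cv2.imwrite("pics/w2c.png",cv2.resize(c,None,fx=4,fy=4,interpolation=cv2.INTER_CUBIC)[:, :800][:600])
cv2.imwrite("pics/w2d.png",cv2.resize(c[60:],None,fx=4,fy=4,interpolation=cv2.INTER_CUBIC))
E
```

```text
(no output)
```

View pics/w2c.png

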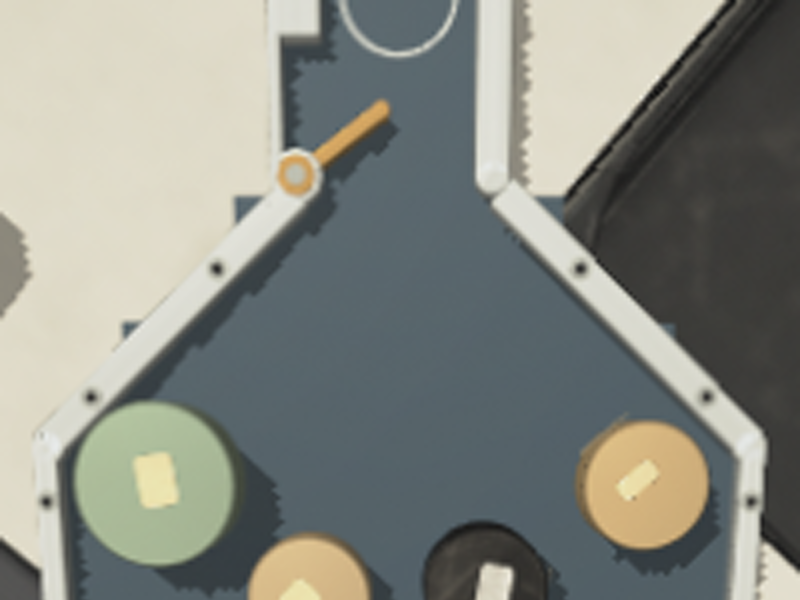

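View pics/w2d.png

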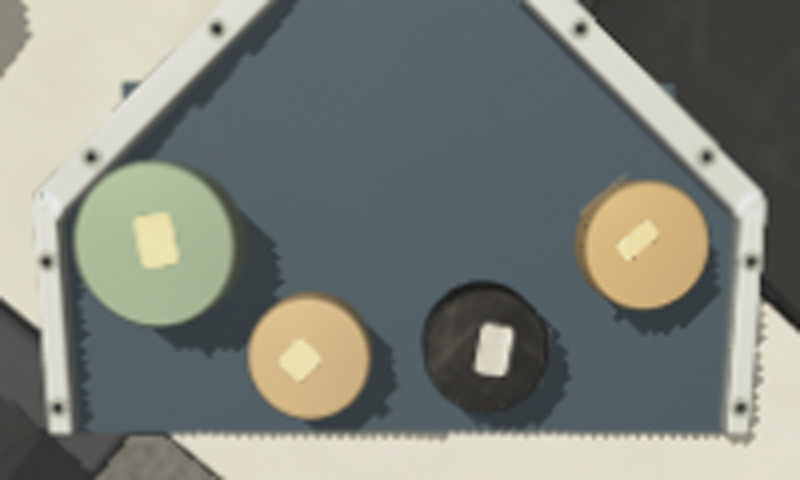

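```bash
python3 - <<'E'
from fit import *
import pickle
i=pickle.load(open("pics/w2.pkl","rb"))
f=lambda c:(np.array(c)+.5)/4-.5+[225,0]
pts={'postL':((295,173),(.005,.023,.0145)),'postR':((493,176),(.005,-.023,.013)),'elbL':((50,440),(-.055,.086,.013)),'elbR':((751,443),(-.055,-.086,.013)),
'tip':((384,103),(.019,.004,.0115)),'fL':((60,672),(-.112,.086,.013)),'fR':((740,672),(-.112,-.086,.013))}
p,r=fit(i,[f(v[0]) for v in pts.values()],[v[1] for v in pts.values()])
print(p,np.degrees(p[2]));print(dict(zip(pts,r.round(1))))
np.save("mag.npy",p)
for n,c,h,dd in [('green',(155,484),.027,160),('tanL',(310,597),.022,122),('black',(486,586),.025,125),('tanR',(646,485),.022,126)]:
    P=at_z(i,f(c),h);Q=at_z(i,f((c[0]+dd,c[1])),h);print(n,P.round(4),(tomag(p,P)*1000).round(1),'diam',np.linalg.norm(P-Q).round(4))
for n,px,h in [('timer',(411,252),.047),('petri',(478,272),.014)]:
    P=at_z(i,px,h);print(n,P.round(3),(tomag(p,P)*1000).round(0))
# fingertip positions in tool frame
s=sense();print(proj(i,s['tcp_pos']))
E
```

```text
[ 0.51691126 -0.18950891  0.71036417] 40.700868872781605
{'postL': array([1. , 0.1]), 'postR': array([ 1.8, -0.2]), 'elbL': array([-1.6,  1. ]), 'elbR': array([ 0.9, -0.6]), 'tip': array([-0.8,  0.3]), 'fL': array([-0.5, -0.5]), 'fR': array([-0.8, -0.1])}
green [ 0.4312 -0.1885  0.027 ] [-64.3  56.7] diam 0.0372
tanL [ 0.4337 -0.2328  0.022 ] [-91.3  21.5] diam 0.0295
black [ 0.4635 -0.2629  0.025 ] [-88.3 -20.8] diam 0.0299
tanR [ 0.5058 -0.2761  0.022 ] [-64.9 -58.4] diam 0.0299
timer [ 0.429 -0.377  0.047] [-189.  -85.]
petri [ 0.456 -0.471  0.014] [-230. -174.]
[[326.80093005 263.79319902]]
```

```bash
cat > m.py <<'E'
import sys
from go import go
from fit import *
# m.py X Y Z HEAD  (mm, deg, magazine frame; TCP target)   or with 5th arg 'd': X Y is disc centre, 24.75+extra ahead of TCP
p=np.load("mag.npy")
X,Y,Z,H=[float(v) for v in sys.argv[1:5]]
off=float(sys.argv[5]) if len(sys.argv)>5 else 0
h=np.radians(H);m=np.array([X,Y])-off*np.array([np.cos(h),np.sin(h)])
w=toworld(p,m/1000)
s=sense();t=tomag(p,s['tcp_pos'])*1000
x=R.from_quat(s['tool_rot']).as_matrix()[:,0];hd=np.degrees(np.arctan2(x[1],x[0])-p[2])
c=t+24.75*np.array([np.cos(np.radians(hd)),np.sin(np.radians(hd))])
print('now mag tcp',t.round(1),'z',(s['tcp_pos'][2]*1000).round(1),'head',hd.round(2),'cradle centre',c.round(1),'gap',round(s['finger_gap'],3),'F',s['force'].round(1))
go(w[0],w[1],Z/1000,H+np.degrees(p[2]))
E
python3 m.py -88.3 -20.8 50 16 33
```

```text
now mag tcp [-125.1   -1.6] z 191.8 head 0.05 cradle centre [-100.4   -1.6] gap 0.198 F [-0.5 -0.4 -0.4]
t 3.5 at [ 0.4231 -0.2723  0.1918] shift [0.05  0.283 1.418] turn [ 0.     -0.0001 -0.0443] x1.42 [0.035 0.199 1.   ]
```

```bash
python3 -m inch '[[0.72,[0.05,0.28,0.4],[0,0,-0.0222]],[0.72,[0.05,0.28,0.8],[0,0,-0.0443]],[0.72,[0.05,0.28,1],[0,0,-0.0443]],[0.72,[0.05,0.28,1],[0,0,-0.0443]]]'; python3 m.py -88.3 -20.8 16 16 33
```

```text
t: 3.9
tcp_pos: [0.4446, -0.2888, 0.0892]
tool_rot: [0.88, 0.476, -0.001, -0.003]
force: [-0.0, -0.5, 0.8]
finger_gap: 0.139
now mag tcp [-119.5  -28.1] z 89.2 head 16.09 cradle centre [-95.8 -21.2] gap 0.139 F [-0.  -0.5  0.8]
t 3.9 at [ 0.4446 -0.2888  0.0892] shift [-0.011  0.02   0.731] turn [-0.0009 -0.0002  0.0003]
```

```bash
python3 -m inch '[[0.72,[-0.01,0.02,0.3],[0,0,0]],[0.72,[-0.01,0.02,0.6],[0,0,0]],[0.72,[-0.01,0.02,0.7],[0,0,0]],[0.72,[-0.01,0.02,0.72],[0,0,0]]]'; python3 m.py -88.3 -20.8 16 16 24.75; python3 - <<'E'
from fit import *
import pickle
i=camera_info("wrist");p,d=snapshot("wrist");cv2.imwrite("pics/w3.png",p);pickle.dump(i,open("pics/w3.pkl","wb"))
E
```

```text
t: 4.3
tcp_pos: [0.4465, -0.293, 0.0195]
tool_rot: [0.88, 0.475, -0.0, -0.0]
force: [0.2, 0.3, -0.5]
finger_gap: 0.136
now mag tcp [-120.9  -32.5] z 19.5 head 16.03 cradle centre [-97.1 -25.7] gap 0.136 F [ 0.2  0.3 -0.5]
t 4.3 at [ 0.4465 -0.293   0.0195] shift [ 0.098 -0.023  0.035] turn [-0.0001 -0.      0.0001]
```

View pics/w3.png

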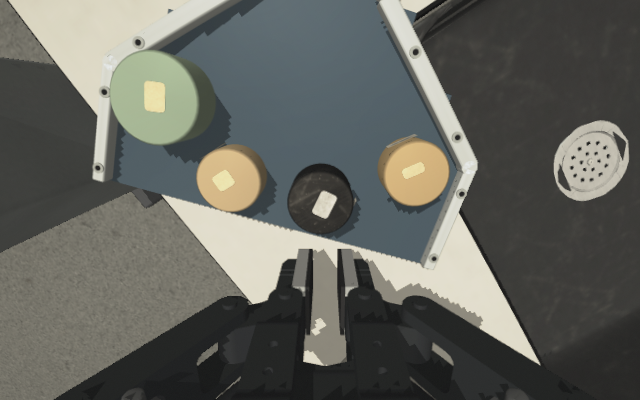

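```bash
python3 -m inch '[[0.72,[0,-0.023,0.035],[0,0,0]],[0.72,[0.03,-0.023,0.035],[0,0,0]],[0.72,[0.06,-0.023,0.035],[0,0,0]],[0.72,[0.09,-0.023,0.035],[0,0,0]],[0.72,[0.12,-0.023,0.035],[0,0,0]],[0.72,[0.16,-0.023,0.035],[0,0,0]],[0.72,[0.2,-0.023,0.035],[0,0,0]]]'; python3 m.py -20 -1 16 16 24.75; python3 - <<'E'
from fit import *
import pickle
i=camera_info("wrist");p,d=snapshot("wrist");cv2.imwrite("pics/w4.png",p);pickle.dump(i,open("pics/w4.pkl","wb"))
E
```

```text
t: 5.05
tcp_pos: [0.4552, -0.2754, 0.0159]
tool_rot: [0.88, 0.475, 0.0, 0.0]
force: [-0.5, -0.0, 0.6]
finger_gap: 0.143
now mag tcp [-102.8  -24.8] z 15.9 head 15.97 cradle centre [-79. -18.] gap 0.143 F [-0.5 -0.   0.6]
t 5.05 at [ 0.4552 -0.2754  0.0159] shift [ 0.614 -0.001 -0.001] turn [ 0.      0.     -0.0001]
```

View pics/w4.png

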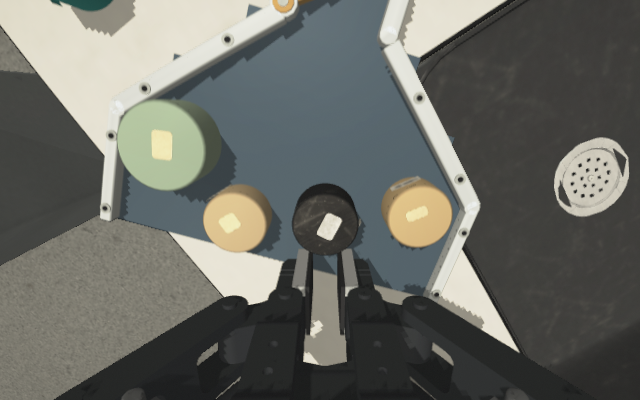

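```bash
python3 -m inch '[[0.72,[0.04,0,0],[0,0,0]],[0.72,[0.08,0,0],[0,0,0]],[0.72,[0.12,0,0],[0,0,0]],[0.72,[0.16,0,0],[0,0,0]],[0.72,[0.2,0,0],[0,0,0]],[0.72,[0.24,0,0],[0,0,0]],[0.72,[0.28,0,0],[0,0,0]],[0.72,[0.32,0,0],[0,0,0]],[0.72,[0.36,0,0],[0,0,0]],[0.72,[0.4,0,0],[0,0,0]],[0.72,[0.44,0,0],[0,0,0]],[0.72,[0.48,0,0],[0,0,0]],[0.72,[0.52,0,0],[0,0,0]],[0.72,[0.56,0,0],[0,0,0]],[0.72,[0.58,0,0],[0,0,0]]]'; python3 m.py -15 0 16 0 24.75; python3 - <<'E'
from fit import *
import pickle
i=camera_info("wrist");p,d=snapshot("wrist");cv2.imwrite("pics/w5.png",p);pickle.dump(i,open("pics/w5.pkl","wb"))
E
```

```text
t: 6.6
tcp_pos: [0.487, -0.2268, 0.0158]
tool_rot: [0.88, 0.475, 0.0, -0.0]
force: [1.3, -0.8, 0.3]
finger_gap: 0.143
now mag tcp [-47.   -8.8] z 15.8 head 15.99 cradle centre [-23.2  -2. ] gap 0.143 F [ 1.3 -0.8  0.3]
t 6.6 at [ 0.487  -0.2268  0.0158] shift [ 0.094 -0.065 -0.002] turn [-0.     -0.      0.0444]
```

View pics/w5.png

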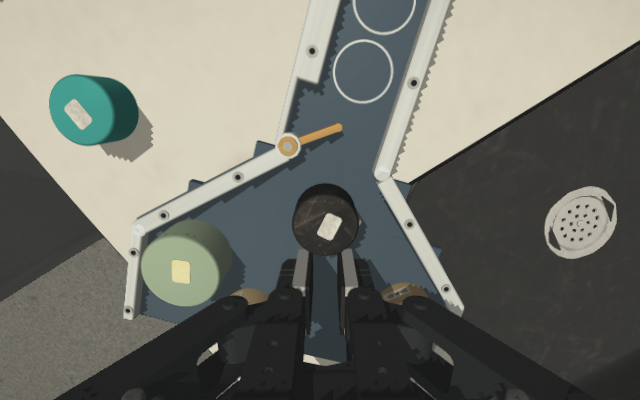

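```bash
python3 - <<'E'
from fit import *
import pickle
i=pickle.load(open("pics/w5.pkl","rb"))
pts={'postL':((288,146),(.005,.023,.0145)),'postR':((382.5,173),(.005,-.023,.013)),'elbL':((138,229),(-.055,.086,.013)),
'tip':((341.5,127),(.019,.004,.0115))}
p,r=fit(i,[v[0] for v in pts.values()],[v[1] for v in pts.values()])
print(p,np.degrees(p[2]));print(dict(zip(pts,r.round(1))))
P=at_z(i,(325.5,223),.025);print((tomag(p,P)*1000).round(1))
s=sense();print(tomag(p,s['tcp_pos'])*1000)
E
```

```text
[ 0.51641358 -0.1899654   0.71110244] 40.743168409250984
{'postL': array([ 0.3, -0.2]), 'postR': array([ 1.3, -1. ]), 'elbL': array([-0.6,  0.4]), 'tip': array([-1. ,  0.9])}
[-21.8  -1.6]
[-46.1875594   -8.71623672]
```

```bash
python3 -m inch '[[0.72,[0.024,-0.016,0],[0,0,0.0111]],[0.72,[0.047,-0.033,0],[0,0,0.0222]],[0.72,[0.07,-0.049,0],[0,0,0.0333]],[0.72,[0.094,-0.065,0],[0,0,0.0444]],[0.72,[0.094,-0.065,0],[0,0,0.0444]]]'; python3 m.py 40.5 0 16 0 24.75;python3 - <<'E'
from fit import *
import pickle
i=camera_info("wrist");p,d=snapshot("wrist");cv2.imwrite("pics/w6.png",p);pickle.dump(i,open("pics/w6.pkl","wb"))
E
```

```text
t: 7.15
tcp_pos: [0.4864, -0.2155, 0.0158]
tool_rot: [0.938, 0.348, -0.0, -0.0]
force: [0.3, 0.8, -0.1]
finger_gap: 0.136
now mag tcp [-40.    0.2] z 15.8 head 0.01 cradle centre [-15.3   0.2] gap 0.136 F [ 0.3  0.8 -0.1]
t 7.15 at [ 0.4864 -0.2155  0.0158] shift [ 0.558  0.002 -0.002] turn [-0.0001  0.      0.    ]
```

View pics/w6.png

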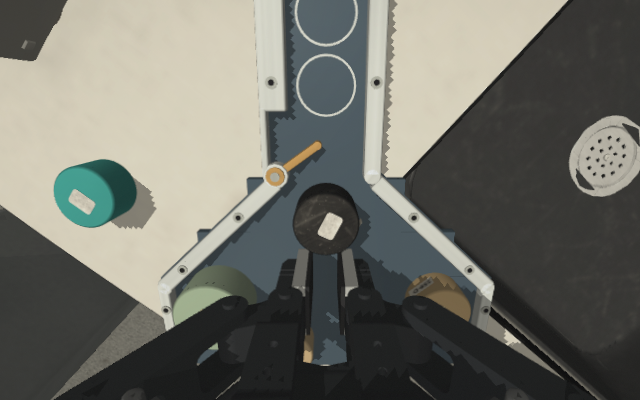

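```bash
python3 -m inch '[[0.72,[0.04,0,0],[0,0,0]],[0.72,[0.08,0,0],[0,0,0]],[0.72,[0.12,0,0],[0,0,0]],[0.72,[0.16,0,0],[0,0,0]],[0.72,[0.2,0,0],[0,0,0]],[0.72,[0.24,0,0],[0,0,0]],[0.72,[0.28,0,0],[0,0,0]],[0.72,[0.32,0,0],[0,0,0]],[0.72,[0.36,0,0],[0,0,0]],[0.72,[0.4,0,0],[0,0,0]]]'; python3 m.py 40.5 0 16 0 24.75;python3 - <<'E'
from fit import *
import pickle
i=camera_info("wrist");p,d=snapshot("wrist");cv2.imwrite("pics/w7.png",p);pickle.dump(i,open("pics/w7.pkl","wb"))
E
```

```text
t: 8.2
tcp_pos: [0.5172, -0.1895, 0.0158]
tool_rot: [0.938, 0.348, 0.0, 0.0]
force: [-0.2, 0.4, 0.4]
finger_gap: 0.141
now mag tcp [ 0.2 -0.2] z 15.8 head -0.02 cradle centre [25.  -0.2] gap 0.141 F [-0.2  0.4  0.4]
t 8.2 at [ 0.5172 -0.1895  0.0158] shift [ 0.155 -0.002 -0.002] turn [ 0.     -0.     -0.0001]
```

View pics/w7.png

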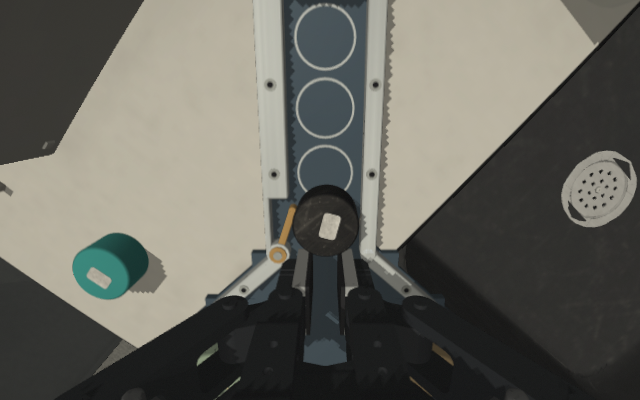

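```bash
python3 -m inch '[[0.72,[0.04,0,0],[0,0,0]],[0.72,[0.08,0,0],[0,0,0]],[0.72,[0.12,0,0],[0,0,0]],[0.72,[0.16,0,0],[0,0,0]],[0.72,[0.17,0,0],[0,0,0]],[0.72,[0.17,0,0],[0,0,0]]]'; python3 m.py 40.5 0 16 0 24.75;python3 - <<'E'
from fit import *
import pickle
i=camera_info("wrist");p,d=snapshot("wrist");cv2.imwrite("pics/w8.png",p);pickle.dump(i,open("pics/w8.pkl","wb"))
E
```

```text
t: 8.85
tcp_pos: [0.5299, -0.1784, 0.0158]
tool_rot: [0.938, 0.348, 0.0, 0.0]
force: [-0.4, 0.7, 0.0]
finger_gap: 0.138
now mag tcp [17.1 -0.1] z 15.8 head 0.0 cradle centre [41.9 -0.1] gap 0.138 F [-0.4  0.7  0. ]
t 8.85 at [ 0.5299 -0.1784  0.0158] shift [-0.014 -0.001 -0.002] turn [0. 0. 0.]
```

View pics/w8.png

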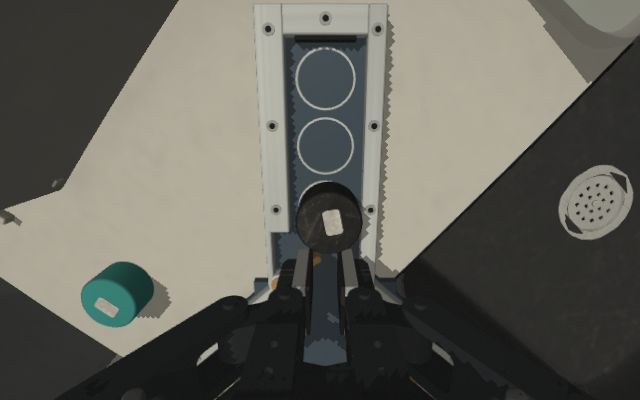

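```bash
python3 -m inch '[[0.72,[-0.05,0,0],[0,0,0]],[0.72,[-0.08,0,-0.3],[0,0,0]],[0.72,[-0.5,0,-0.6],[0,0,0]],[0.72,[-1,0,-0.6],[0,0,0]],[0.72,[-1,0,-0.6],[0,0,0]]]'; python3 m.py -91.3 21.5 60 -30 36
```

```text
t: 9.4
tcp_pos: [0.4505, -0.2469, 0.0767]
tool_rot: [0.939, 0.345, -0.001, 0.0]
force: [0.2, -0.3, -0.3]
finger_gap: 0.139
now mag tcp [-87.8  -0.2] z 76.7 head -0.34 cradle centre [-63.   -0.4] gap 0.139 F [ 0.2 -0.3 -0.3]
t 9.4 at [ 0.4505 -0.2469  0.0767] shift [-0.349 -0.395  0.168] turn [0.     0.0002 0.0824]
```

```bash
python3 -m inch '[[0.72,[-0.18,-0.2,0],[0,0,0.02]],[0.72,[-0.35,-0.395,0],[0,0,0.04]],[0.72,[-0.35,-0.395,0],[0,0,0.06]],[0.72,[-0.35,-0.395,0],[0,0,0.0824]],[0.72,[-0.35,-0.395,0],[0,0,0.0824]],[0.72,[-0.35,-0.395,0],[0,0,0.0824]]]'; python3 m.py -91.3 21.5 16 -30 33;python3 - <<'E'
from fit import *
import pickle
i=camera_info("wrist");p,d=snapshot("wrist");cv2.imwrite("pics/w9.png",p);pickle.dump(i,open("pics/w9.pkl","wb"))
E
```

```text
t: 10.0
tcp_pos: [0.4017, -0.2366, 0.0757]
tool_rot: [0.995, 0.097, -0.0, -0.0]
force: [-0.3, 0.1, -0.2]
finger_gap: 0.14
now mag tcp [-118.    39.4] z 75.7 head -29.51 cradle centre [-96.5  27.2] gap 0.14 F [-0.3  0.1 -0.2]
t 10.0 at [ 0.4017 -0.2366  0.0757] shift [-0.009  0.021  0.597] turn [-0.      0.      0.0013]
```

View pics/w9.png

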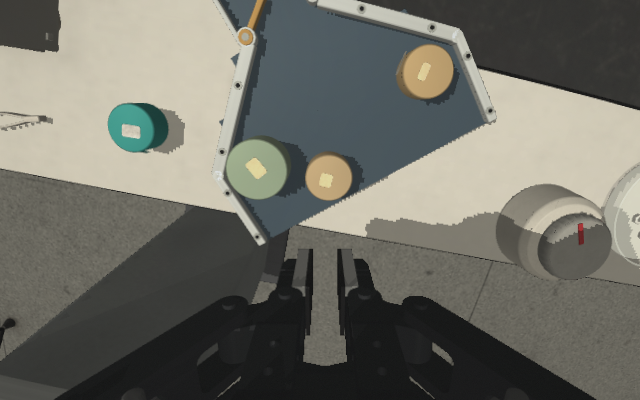

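```bash
python3 - <<'E'
from fit import *
import pickle
i=pickle.load(open("pics/w9.pkl","rb"));p=np.load("mag.npy")
for n,px,h in [('tanL',(329,174.5),.022),('green',(257,168),.027),('tanR',(427.5,71),.022)]:
    P=at_z(i,px,h);print(n,(tomag(p,P)*1000).round(1))
E
```

```text
tanL [-90.   20.6]
green [-64.1  56. ]
tanR [-65.  -58.2]
```

```bash
python3 -m inch '[[0.72,[-0.01,0.02,0.3],[0,0,0]],[0.72,[-0.01,0.02,0.58],[0,0,0]],[0.72,[-0.01,0.02,0.6],[0,0,0]],[0.72,[-0.01,0.02,0.6],[0,0,0]],[0.72,[-0.01,0.02,0.6],[0,0,0]]]'; python3 m.py -91.3 21.5 16 -30 24.75
```

```text
t: 10.55
tcp_pos: [0.4015, -0.2391, 0.0166]
tool_rot: [0.995, 0.096, 0.0, 0.0]
force: [0.8, -0.8, 0.3]
finger_gap: 0.137
now mag tcp [-119.8   37.7] z 16.6 head -29.63 cradle centre [-98.3  25.4] gap 0.137 F [ 0.8 -0.8  0.3]
t 10.55 at [ 0.4015 -0.2391  0.0166] shift [ 0.08  -0.002  0.006] turn [ 0.0002 -0.0001  0.001 ]
```

```bash
python3 -m inch '[[0.72,[0.03,0,0.005],[0,0,0]],[0.72,[0.06,0,0.005],[0,0,0]],[0.72,[0.09,0,0.005],[0,0,0]],[0.72,[0.12,0,0.005],[0,0,0]],[0.72,[0.16,0,0.005],[0,0,0]],[0.72,[0.2,0,0.005],[0,0,0]],[0.72,[0.24,0,0.005],[0,0,0]],[0.72,[0.28,0,0.005],[0,0,0]],[0.72,[0.32,0,0.005],[0,0,0]],[0.72,[0.36,0,0.005],[0,0,0]],[0.72,[0.4,0,0.005],[0,0,0]],[0.72,[0.44,0,0.005],[0,0,0]],[0.72,[0.46,0,0.005],[0,0,0]]]'; python3 m.py -45 0 16 0 24.75;python3 - <<'E'
from fit import *
import pickle
i=camera_info("wrist");p,d=snapshot("wrist");cv2.imwrite("pics/w10.png",p);pickle.dump(i,open("pics/w10.pkl","wb"))
E
```

```text
t: 11.85
tcp_pos: [0.4467, -0.23, 0.0153]
tool_rot: [0.995, 0.096, 0.0, 0.0]
force: [0.7, 0.8, -0.1]
finger_gap: 0.137
now mag tcp [-79.6  15. ] z 15.3 head -29.67 cradle centre [-58.1   2.8] gap 0.137 F [ 0.7  0.8 -0.1]
t 11.85 at [ 0.4467 -0.23    0.0153] shift [ 0.16   0.082 -0.007] turn [ 0.0001 -0.     -0.0824]
```

View pics/w10.png

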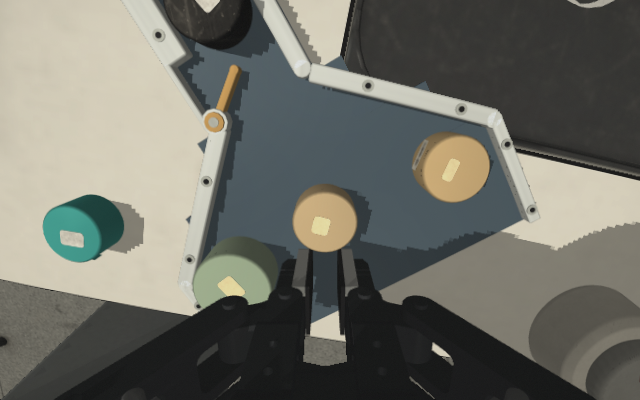

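```bash
python3 -m inch '[[0.72,[0.032,0.02,-0.005],[0,0,-0.0165]],[0.72,[0.064,0.038,-0.005],[0,0,-0.033]],[0.72,[0.096,0.054,-0.005],[0,0,-0.0495]],[0.72,[0.128,0.069,-0.005],[0,0,-0.066]],[0.72,[0.16,0.082,-0.005],[0,0,-0.0824]],[0.72,[0.16,0.082,-0.005],[0,0,-0.0824]]]'; python3 m.py 42 0 16 0 24.75;python3 - <<'E'
from fit import *
import pickle
i=camera_info("wrist");p,d=snapshot("wrist");cv2.imwrite("pics/w11.png",p);pickle.dump(i,open("pics/w11.pkl","wb"))
E
```

```text
t: 12.5
tcp_pos: [0.4639, -0.2353, 0.0158]
tool_rot: [0.938, 0.348, 0.0, 0.0]
force: [0.3, -0.4, 0.0]
finger_gap: 0.139
now mag tcp [-70.   -0.1] z 15.8 head -0.02 cradle centre [-45.3  -0.2] gap 0.139 F [ 0.3 -0.4  0. ]
t 12.5 at [ 0.4639 -0.2353  0.0158] shift [ 0.873 -0.002 -0.001] turn [ 0.0001 -0.     -0.0001]
```

View pics/w11.png

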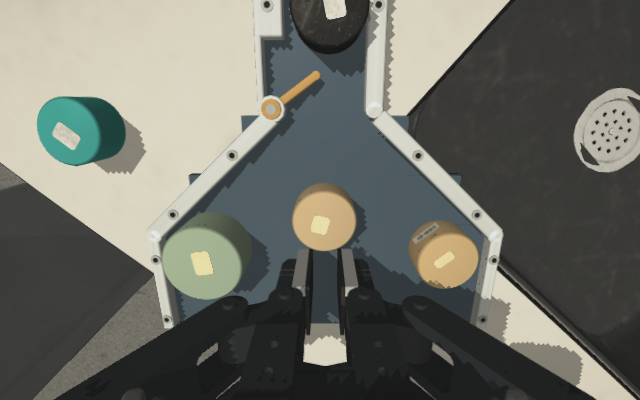

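```bash
python3 -m inch '[[0.72,[0.04,0,0],[0,0,0]],[0.72,[0.08,0,0],[0,0,0]],[0.72,[0.12,0,0],[0,0,0]],[0.72,[0.16,0,0],[0,0,0]],[0.72,[0.2,0,0],[0,0,0]],[0.72,[0.24,0,0],[0,0,0]],[0.72,[0.28,0,0],[0,0,0]],[0.72,[0.32,0,0],[0,0,0]],[0.72,[0.36,0,0],[0,0,0]],[0.72,[0.4,0,0],[0,0,0]],[0.72,[0.44,0,0],[0,0,0]],[0.72,[0.48,0,0],[0,0,0]],[0.72,[0.52,0,0],[0,0,0]],[0.72,[0.56,0,0],[0,0,0]],[0.72,[0.6,0,0],[0,0,0]]]'; python3 m.py 42 0 16 0 24.75;python3 - <<'E'
from fit import *
import pickle
i=camera_info("wrist");p,d=snapshot("wrist");cv2.imwrite("pics/w12.png",p);pickle.dump(i,open("pics/w12.pkl","wb"))
E
```

```text
t: 14.05
tcp_pos: [0.5094, -0.1959, 0.0159]
tool_rot: [0.938, 0.348, 0.0, 0.0]
force: [-0.4, -1.0, 0.7]
finger_gap: 0.146
now mag tcp [-9.9  0. ] z 15.9 head -0.02 cradle centre [14.9  0. ] gap 0.146 F [-0.4 -1.   0.7]
t 14.05 at [ 0.5094 -0.1959  0.0159] shift [ 0.271  0.    -0.001] turn [ 0.0001 -0.     -0.0001]
```

View pics/w12.png

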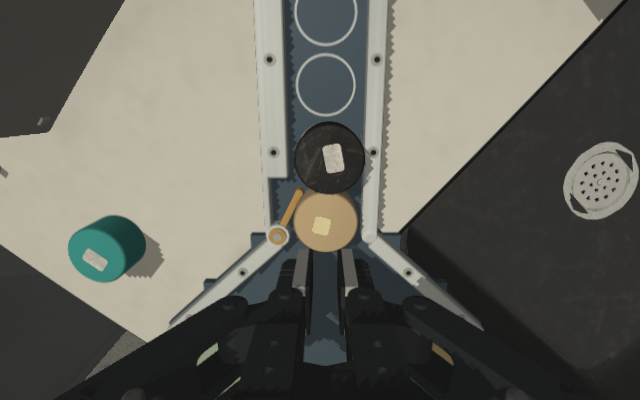

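```bash
python3 -m inch '[[0.72,[0.04,0,0],[0,0,0]],[0.72,[0.08,0,0],[0,0,0]],[0.72,[0.12,0,0],[0,0,0]],[0.72,[0.16,0,0],[0,0,0]],[0.72,[0.19,0,0],[0,0,0]],[0.72,[0.22,0,0],[0,0,0]],[0.72,[0.25,0,0],[0,0,0]],[0.72,[0.27,0,0],[0,0,0]],[0.72,[0.27,0,0],[0,0,0]]]'; python3 m.py 42 0 16 0 24.75;python3 - <<'E'
from fit import *
import pickle
i=camera_info("wrist");p,d=snapshot("wrist");cv2.imwrite("pics/w13.png",p);pickle.dump(i,open("pics/w13.pkl","wb"))
E
```

```text
t: 15.0
tcp_pos: [0.5297, -0.1781, 0.0158]
tool_rot: [0.938, 0.348, 0.0, 0.0]
force: [0.5, -0.1, 0.6]
finger_gap: 0.14
now mag tcp [17.1  0.3] z 15.8 head 0.0 cradle centre [41.9  0.3] gap 0.14 F [ 0.5 -0.1  0.6]
t 15.0 at [ 0.5297 -0.1781  0.0158] shift [ 0.001  0.003 -0.002] turn [ 0. -0.  0.]
```

View pics/w13.png

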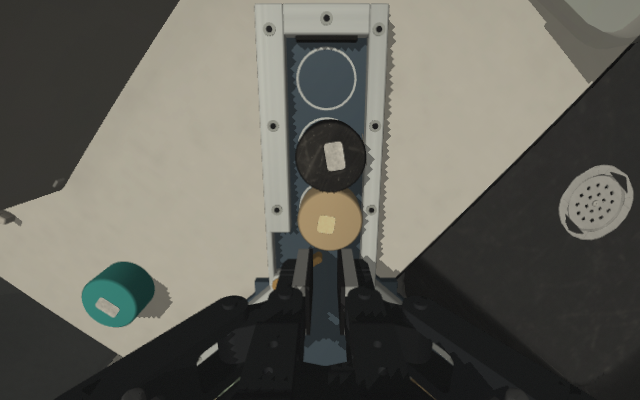

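```bash
python3 -m inch '[[0.72,[-0.05,0,0],[0,0,0]],[0.72,[-0.08,0,-0.3],[0,0,0]],[0.72,[-0.5,0.2,-0.6],[0,0,-0.02]],[0.72,[-1,0.5,-0.6],[0,0,-0.04]],[0.72,[-1,0.5,-0.6],[0,0,-0.06]],[0.72,[-1,0.5,-0.6],[0,0,-0.06]]]'; python3 m.py -65 -58.2 60 50 36
```

```text
t: 15.65
tcp_pos: [0.4856, -0.2843, 0.0763]
tool_rot: [0.857, 0.515, 0.0, 0.001]
force: [-0.1, 0.7, 0.2]
finger_gap: 0.14
now mag tcp [-85.6 -51.4] z 76.3 head 21.33 cradle centre [-62.5 -42.4] gap 0.14 F [-0.1  0.7  0.2]
t 15.65 at [ 0.4856 -0.2843  0.0763] shift [-0.149  0.311  0.164] turn [ 0.0003  0.0002 -0.0796]
```

```bash
python3 -m inch '[[0.72,[-0.15,0.31,0],[0,0,-0.02]],[0.72,[-0.15,0.31,0],[0,0,-0.04]],[0.72,[-0.15,0.31,0],[0,0,-0.06]],[0.72,[-0.15,0.31,0],[0,0,-0.0796]],[0.72,[-0.15,0.31,0],[0,0,-0.0796]],[0.72,[-0.15,0.31,0],[0,0,-0.0796]]]'; python3 m.py -65 -58.2 16 50 33;python3 - <<'E'
from fit import *
import pickle
i=camera_info("wrist");p,d=snapshot("wrist");cv2.imwrite("pics/w14.png",p);pickle.dump(i,open("pics/w14.pkl","wb"))
E
```

```text
t: 16.25
tcp_pos: [0.5065, -0.3079, 0.0755]
tool_rot: [0.702, 0.712, 0.0, -0.001]
force: [0.8, 0.5, 0.3]
finger_gap: 0.139
now mag tcp [-85. -83.] z 75.5 head 50.06 cradle centre [-69.2 -64. ] gap 0.139 F [0.8 0.5 0.3]
t 16.25 at [ 0.5065 -0.3079  0.0755] shift [-0.012 -0.005  0.595] turn [-0.0001 -0.0002  0.0002]
```

View pics/w14.png

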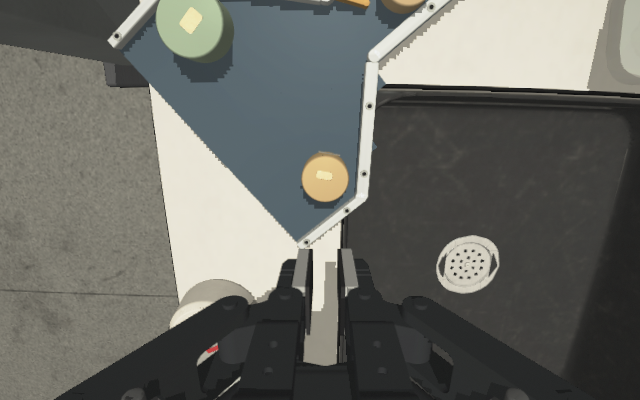

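```bash
python3 -m inch '[[0.72,[-0.01,-0.005,0.3],[0,0,0]],[0.72,[-0.01,-0.005,0.58],[0,0,0]],[0.72,[-0.01,-0.005,0.595],[0,0,0]],[0.72,[-0.01,-0.005,0.595],[0,0,0]],[0.72,[-0.01,-0.005,0.595],[0,0,0]]]'; python3 m.py -65 -58.2 16 50 24.75;python3 - <<'E'
from fit import *
import pickle
i=camera_info("wrist");p,d=snapshot("wrist");cv2.imwrite("pics/w15.png",p);pickle.dump(i,open("pics/w15.pkl","wb"))
P=at_z(pickle.load(open("pics/w14.pkl","rb")),(325,177.5),.022);print(tomag(np.load("mag.npy"),P)*1000)
E
```

```text
t: 16.8
tcp_pos: [0.5065, -0.3102, 0.0172]
tool_rot: [0.701, 0.713, -0.0, 0.0]
force: [0.4, 0.2, -0.5]
finger_gap: 0.142
now mag tcp [-86.6 -84.7] z 17.2 head 50.21 cradle centre [-70.8 -65.7] gap 0.142 F [ 0.4  0.2 -0.5]
t 16.8 at [ 0.5065 -0.3102  0.0172] shift [ 0.094 -0.004  0.012] turn [0.0001 0.0001 0.0006]  
[-64.57395642 -57.74241972]
```

View pics/w15.png

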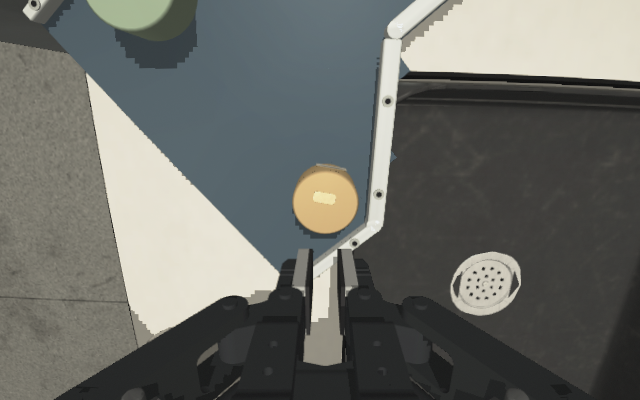

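```bash
python3 -m inch '[[0.72,[0.03,0,0.012],[0,0,0]],[0.72,[0.06,0,0.012],[0,0,0]],[0.72,[0.09,0,0.012],[0,0,0]],[0.72,[0.12,0,0.012],[0,0,0]],[0.72,[0.16,0,0.012],[0,0,0]],[0.72,[0.2,0,0.012],[0,0,0]],[0.72,[0.24,0,0.012],[0,0,0]],[0.72,[0.28,0,0.012],[0,0,0]],[0.72,[0.32,0,0.012],[0,0,0]],[0.72,[0.36,0,0.012],[0,0,0]],[0.72,[0.4,0,0.012],[0,0,0]],[0.72,[0.44,0,0.012],[0,0,0]]]'; python3 m.py -22 -6 16 50 24.75;python3 - <<'E'
from fit import *
import pickle
i=camera_info("wrist");p,d=snapshot("wrist");cv2.imwrite("pics/w16.png",p);pickle.dump(i,open("pics/w16.pkl","wb"))
E
```

```text
t: 18.05
tcp_pos: [0.5055, -0.2658, 0.0151]
tool_rot: [0.701, 0.713, 0.0, -0.0]
force: [-0.2, -0.3, 0.3]
finger_gap: 0.144
now mag tcp [-58.4 -50.4] z 15.1 head 50.24 cradle centre [-42.6 -31.4] gap 0.144 F [-0.2 -0.3  0.3]
t 18.05 at [ 0.5055 -0.2658  0.0151] shift [ 0.326 -0.005 -0.009] turn [-0.     -0.      0.0007]
```

View pics/w16.png

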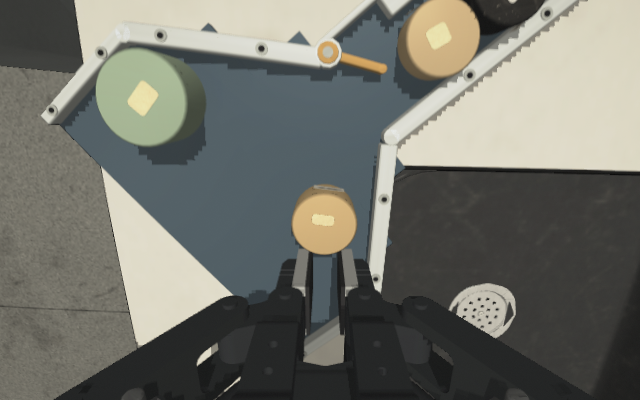

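```bash
python3 -m inch '[[0.72,[0.04,0,-0.008],[0,0,0]],[0.72,[0.08,0,-0.008],[0,0,0]],[0.72,[0.12,0,-0.008],[0,0,0]],[0.72,[0.16,0,-0.008],[0,0,0]],[0.72,[0.2,0,-0.008],[0,0,0]],[0.72,[0.24,0,-0.008],[0,0,0]],[0.72,[0.27,0,-0.008],[0,0,0]],[0.72,[0.27,0,-0.008],[0,0,0]]]'; for k in "-22.5 -8.5 38" "-19 -6.5 25" "-15 -4 12" "-11 -1 0"; do python3 m.py ${k% *} 16 ${k##* } 24.75; done
```

```text
t: 18.9
tcp_pos: [0.5049, -0.2385, 0.0159]
tool_rot: [0.701, 0.713, -0.0, -0.0]
force: [-0.5, 0.1, -0.1]
finger_gap: 0.139
now mag tcp [-41.1 -29.3] z 15.9 head 50.27 cradle centre [-25.3 -10.3] gap 0.139 F [-0.5  0.1 -0.1]
t 18.9 at [ 0.5049 -0.2385  0.0159] shift [ 0.037 -0.043 -0.001] turn [-0.0001 -0.0001  0.0341]  
now mag tcp [-41.1 -29.3] z 15.9 head 50.27 cradle centre [-25.3 -10.3] gap 0.139 F [-0.5  0.1 -0.1]
t 18.9 at [ 0.5049 -0.2385  0.0159] shift [ 0.093 -0.082 -0.001] turn [-0.0001 -0.      0.0702]  
now mag tcp [-41.1 -29.3] z 15.9 head 50.27 cradle centre [-25.3 -10.3] gap 0.139 F [-0.5  0.1 -0.1]
t 18.9 at [ 0.5049 -0.2385  0.0159] shift [ 0.167 -0.115 -0.001] turn [-1.000e-04 -0.000e+00  1.063e-01]  
now mag tcp [-41.1 -29.3] z 15.9 head 50.27 cradle centre [-25.3 -10.3] gap 0.139 F [-0.5  0.1 -0.1]
t 18.9 at [ 0.5049 -0.2385  0.0159] shift [ 0.252 -0.14  -0.001] turn [-1.000e-04 -0.000e+00  1.396e-01]
```

```bash
python3 -m inch '[[0.72,[0.018,-0.022,0],[0,0,0.017]],[0.72,[0.037,-0.043,0],[0,0,0.0341]],[0.72,[0.064,-0.063,0],[0,0,0.052]],[0.72,[0.093,-0.082,0],[0,0,0.0702]],[0.72,[0.129,-0.1,0],[0,0,0.088]],[0.72,[0.167,-0.115,0],[0,0,0.1063]],[0.72,[0.21,-0.129,0],[0,0,0.123]],[0.72,[0.252,-0.14,0],[0,0,0.1396]],[0.72,[0.252,-0.14,0],[0,0,0.1396]]]'; python3 m.py 42 0 16 0 24.75;python3 - <<'E'
from fit import *
import pickle
i=camera_info("wrist");p,d=snapshot("wrist");cv2.imwrite("pics/w17.png",p);pickle.dump(i,open("pics/w17.pkl","wb"))
E
```

```text
t: 19.8
tcp_pos: [0.4903, -0.2137, 0.0159]
tool_rot: [0.938, 0.348, -0.0, -0.0]
force: [0.1, -0.2, -0.4]
finger_gap: 0.138
now mag tcp [-35.9  -1. ] z 15.9 head 0.01 cradle centre [-11.2  -1. ] gap 0.138 F [ 0.1 -0.2 -0.4]
t 19.8 at [ 0.4903 -0.2137  0.0159] shift [ 0.532 -0.01  -0.001] turn [-0.0001  0.      0.    ]
```

View pics/w17.png

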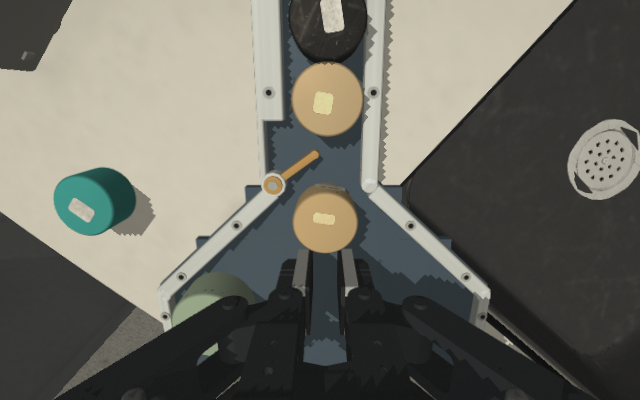

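```bash
python3 -m inch '[[0.72,[0.04,-0.005,0],[0,0,0]],[0.72,[0.08,-0.01,0],[0,0,0]],[0.72,[0.12,-0.01,0],[0,0,0]],[0.72,[0.16,-0.01,0],[0,0,0]],[0.72,[0.2,-0.01,0],[0,0,0]],[0.72,[0.24,-0.01,0],[0,0,0]],[0.72,[0.28,-0.01,0],[0,0,0]],[0.72,[0.32,-0.01,0],[0,0,0]],[0.72,[0.36,-0.01,0],[0,0,0]],[0.72,[0.4,-0.01,0],[0,0,0]],[0.72,[0.43,-0.01,0],[0,0,0]]]'; python3 m.py 40.5 0 16 0 24.75;python3 - <<'E'
from fit import *
import pickle
i=camera_info("wrist");p,d=snapshot("wrist");cv2.imwrite("pics/w18.png",p);pickle.dump(i,open("pics/w18.pkl","wb"))
E
```

```text
t: 20.95
tcp_pos: [0.5229, -0.185, 0.0159]
tool_rot: [0.938, 0.348, 0.0, -0.0]
force: [0.1, -0.9, -0.0]
finger_gap: 0.139
now mag tcp [ 7.4 -0.5] z 15.9 head -0.01 cradle centre [32.2 -0.5] gap 0.139 F [ 0.1 -0.9 -0. ]
t 20.95 at [ 0.5229 -0.185   0.0159] shift [ 0.083 -0.005 -0.001] turn [-0. -0. -0.]
```

View pics/w18.png

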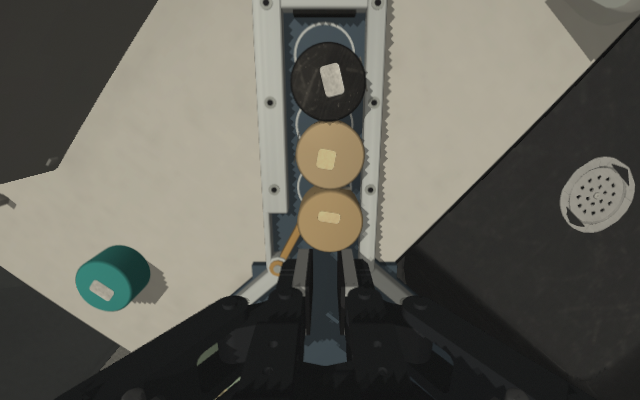

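```bash
python3 -m inch '[[0.72,[0.03,0,0],[0,0,0]],[0.72,[0.06,0,0],[0,0,0]],[0.72,[0.08,0,0],[0,0,0]],[0.72,[0.09,0,0],[0,0,0]],[0.72,[0.09,0,0],[0,0,0]]]'; python3 m.py 40.5 0 16 0 24.75;python3 - <<'E'
from fit import *
import pickle
i=camera_info("wrist");p,d=snapshot("wrist");cv2.imwrite("pics/w19.png",p);pickle.dump(i,open("pics/w19.pkl","wb"))
E
```

```text
t: 21.5
tcp_pos: [0.5295, -0.1794, 0.0159]
tool_rot: [0.938, 0.348, -0.0, -0.0]
force: [-0.1, -0.5, 0.1]
finger_gap: 0.142
now mag tcp [16.2 -0.5] z 15.9 head -0.01 cradle centre [40.9 -0.5] gap 0.142 F [-0.1 -0.5  0.1]
t 21.5 at [ 0.5295 -0.1794  0.0159] shift [-0.004 -0.005 -0.001] turn [-0. -0. -0.]
```

View pics/w19.png

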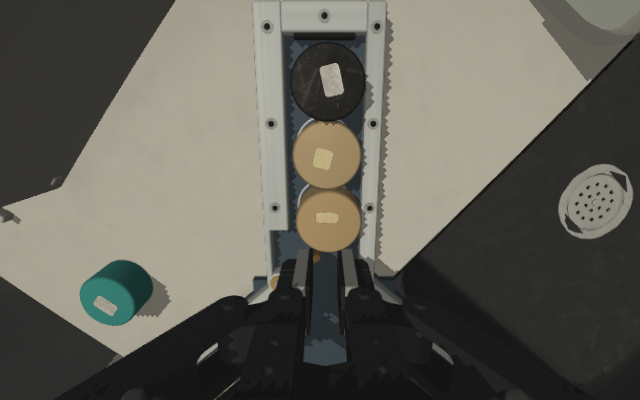

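Catch tip shows near (316,258), so it appears shut. I'll back off, rise, and check from above.

```bash
python3 -m inch '[[0.72,[-0.05,0,0],[0,0,0]],[0.72,[-0.08,0,-0.3],[0,0,0]],[0.72,[-0.4,0,-0.8],[0,0,0]],[0.72,[-0.8,0,-1],[0,0,0]],[0.72,[-0.8,0,-1],[0,0,0]],[0.72,[-0.8,0,-1],[0,0,0]]]'; python3 - <<'E'
from fit import *
import pickle
s=sense();print(s['t'],s['tcp_pos'])
i=camera_info("wrist");p,d=snapshot("wrist");cv2.imwrite("pics/w20.png",p);pickle.dump(i,open("pics/w20.pkl","wb"))
for n in ["top","scene"]:
    q,_=snapshot(n);cv2.imwrite(f"pics/{n}1.png",q)
    a=cv2.imread(f"pics/{n}0.png")
    df=cv2.absdiff(a,q).max(2);cv2.imwrite(f"pics/{n}df.png",np.hstack([q]))
c=p[0:220,220:440];cv2.imwrite("pics/w20c.png",cv2.resize(c,None,fx=2.7,fy=2.7,interpolation=cv2.INTER_CUBIC))
E
```

```text
t: 22.15
tcp_pos: [0.4683, -0.2327, 0.1167]
tool_rot: [0.938, 0.346, 0.001, 0.001]
force: [0.3, 0.9, -1.7]
finger_gap: 0.142
22.15 [ 0.46826222 -0.23270594  0.11673945]
```

View pics/w20.png

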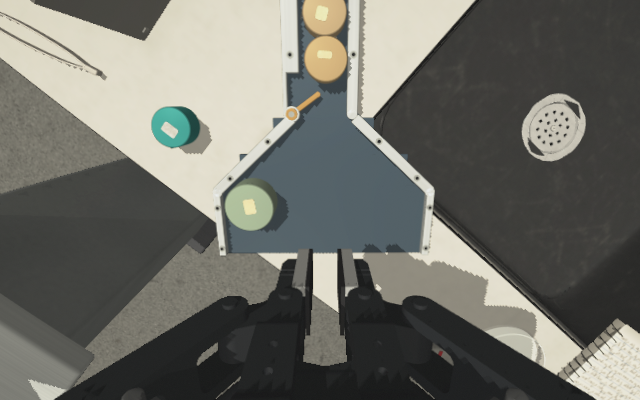

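View pics/w20c.png

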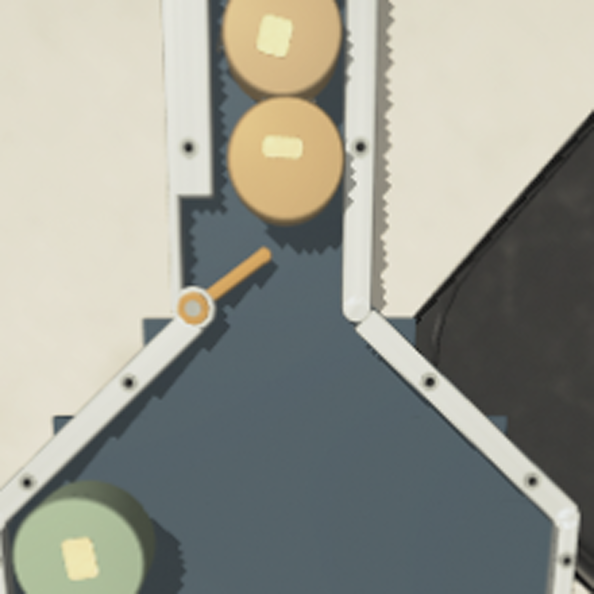

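View pics/scene1.png

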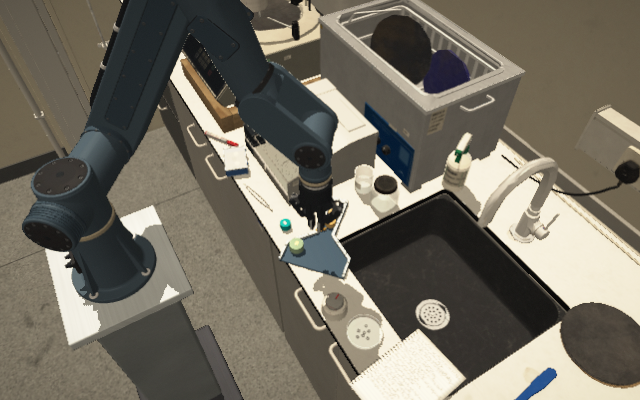

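View pics/top1.png

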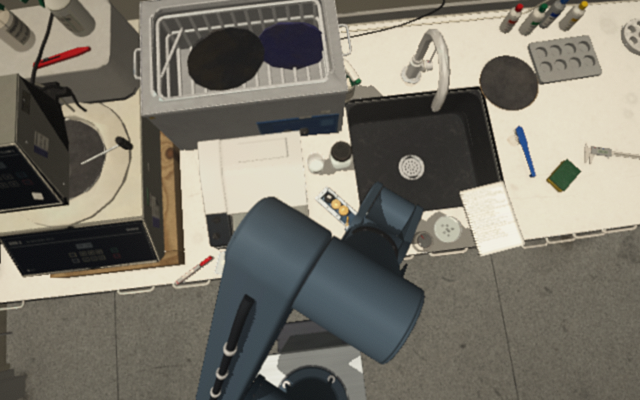

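```bash
python3 -m inch '[[0.72,[0,0,0],[0,0,0]],[0.72,[0,0,0],[0,0,0]]]'; python3 - <<'E'
from fit import *
import pickle
i=pickle.load(open("pics/w20.pkl","rb"));p=np.load("mag.npy")
f=lambda c:(np.array(c)+.5)/2.7-.5+[220,0]
for n,px,h in [('tan3',f((286,154)),.022),('tan2',f((282,37)),.022),('green',f((77,560)),.027),('tip',f((266,255)),.0115)]:
    print(n,(tomag(p,at_z(i,px,h))*1000).round(1))
s=sense();print(s['t'],s['tcp_pos'],abs(s['qd']).max(),s['force'])
sign_off()
E
```

```text
t: 22.5
tcp_pos: [0.4689, -0.2308, 0.115]
tool_rot: [0.937, 0.348, -0.0, -0.001]
force: [-0.7, -0.2, 0.4]
finger_gap: 0.138
tan3 [42.1 -1.7]
tan2 [69.  -0.8]
green [-63.9  57.5]
tip [17.9  3.7]
22.5 [ 0.46890639 -0.23077585  0.11501279] 0.005677898720024319 [-0.66731222 -0.20556641  0.35761104]
the job is handed in; nothing more can be done
```

All three 30 mm specimens are in the magazine lane, and I handed the job in at 22.5 s. I pushed them in one at a time (black, then tan, then tan) with the partly open fingertips about 16 mm above the worktop.

- **Catch:** After each push a wrist picture showed it shut behind the specimen before the next one came. The final view puts its tip at magazine (17.9, 3.7) mm; shut is (19, 4) mm.
- **Specimens in the lane:** The last tan is centred at about x = 42 mm, past the 36 mm snap point. The second tan is at 69 mm, and the black is ahead of it in the wrist and top pictures. They stayed flat the whole way, and all force readings were around 1 N, about sensor-noise level.
- **Green specimen:** It reads (-64, 57.5) mm, within about 1 mm of where it started.
- **Bystanders:** The timer, petri dish, beaker, jar and marker look unmoved in the final pictures, as do the tweezers and sample box. I checked them by eye only; I did not measure them.
- **Robot:** It stood still and clear of everything at 115 mm height when I handed in.
- **Fit error:** The magazine position from the images fitted its known features to within about 2 mm. The readings agreed with each other at that level, and no check failed.

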